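# Refit the dust-filter cassette in the bench intake

### The arm

A 6-joint arm with a two-finger parallel gripper is mounted at the origin on the work surface. World frame = base frame: x ahead of the robot, y to its left, z up, the work surface at z = 0. Lengths are in m, angles in rad, forces in N, time in s.
With the tool pointing down it reaches from about 0.3 to 0.825 m from the base axis. Payload 5.4 kg.
Tool frame: the origin (TCP) lies on the centre line of the jaws, within the pads' length; the fingertips stand 8 mm ahead of it and the grasp point (between the pads) lies 11 mm behind it; x points along the fingers, y is the direction in which the jaws open and shut, and the axes are right-handed (so a half turn about x gives the same grasp; the last joint's range is limited). The gripper opens to 92 mm and grips with 3 to 60 N. Pads are 20 mm wide; open, the fingers measure 128 mm over their backs; the gripper's body (75 mm by 189 mm) begins 69 mm behind the grasp point.
Start: joints at [1.018, 0.158, 1.597, -0, 1.386, -0.21], TCP at [0.193, 0.542, 0.223] pointing down, gripper open.
Joint ranges: [-2.91, 2.91], [-0.94, 2.29], [0.18, 2.7], [-1.29, 4.43], [0.17, 2.64], [-3, 3]. Speed limits (rad/s): [2.57, 2.57, 3.14, 3.14, 3.14, 3.14].

### API

Orientations are given as a unit quaternion [x, y, z, w].
In Python, from cell import telemetry, viewer, bot gives the robot as it stands.
- The arm moves only by the tool servo_tool, never from a script. Its argument "plan" is one flat list of numbers, 5 for each row, row after row: the opening, from 0 (shut) to 1 (fully open), then the shift along the tool's x, y, z in m, then the turn about the tool's x in rad. A call has 1 to 12 rows; each row shifts and turns the pose as measured when the row begins, along the tool's axes as they then stand; what a row does not reach is not made up. A row lasts 1/10 s, in which the tool goes at most 50 mm and 8.59 degrees, less where a joint would pass 70% of its speed; a pose out of reach is approached as far as the arm can. A call is refused whole if a number of a shift passes 0.05 or a number of a turn 0.15, either way. A call with a gripper value outside its range is refused whole. The fingers move at their own pace and stop on an object; the grip force is fixed at half the most. Time passes only in rows, so rows that do not move let the fingers close. It gives the time, the measured TCP pose, the force and the opening at its end, in the units of the state.
- telemetry.state(): the state, without advancing time (a new reading comes with each control period).
- viewer.grab_frame(name): name is "scene" or "top"; returns (picture, depth): 400x640x3 uint8, blue, green, red; 400x640 float32, m along the optical axis (not along the pixel's ray), 0 where there is no reading.
- viewer.camera_model(name): a dict with "fovy" (degrees; the focal length in pixels is half the picture's height over the tangent of half this angle, whatever the lens; pixels are square), "cx", "cy" (the principal point, pixels), "world_to_cam" (4x4, takes a point from world to camera coordinates). Camera axes: x right, y down, z forward; pixel columns grow to the right and rows downward; lengths in m; the calibration is good to about 2 mm. A picture is of the moment at which its call begins. camera_model takes no time and is no camera call.
- bot.job_done(): hands the job in, once; it reports no verdict.
The state is a dict: "time_s": time; "qpos": joint angles; "qvel": joint speeds; "joint_torque": joint torques, N m; "tcp_pos": TCP position; "ee_rot": TCP orientation; "contact_force": force on the tool from outside, world axes, zero at the start; "moment": the same for the moment, N m; "opening": finger opening in m.
Only numpy, scipy, OpenCV 4.12 (cv2) and the standard library are available. Lean on these libraries where they do the work, as an engineer would, in place of code of your own. Each camera call takes 0.05 s, during which the arm holds its last target. There are 200 camera calls.

### The job

Put the washed filter cassette back in the dust intake. It lies handle-first in the drying rack, so draw it out by the tongue end, lay it flat on the open bench and let go, then take it by its bar handle; with the handle end held up, tuck the tongue under the intake's lip, push back the spring bar and lower the handle end behind the end wall until the cassette lies fully home. Leave the jar, mug and bowl where they are.

Things in the scene. Friction and masses are not known exactly. Their poses are not given: they have to be found in the camera images.
- cassette: Loose flat aluminium filter cassette, 0.21 to 0.35 kg, dark mesh on top. Origin: centre of its underside; x along its length to the tongue, z up. 150 long (x -75 to 75); body 66 wide, 18 thick from x = -75 to 49; then a tongue 56 wide, 7 thick, level with the underside, from x = 49 to 75. Bar handle on top near the other end.
- tongue_tip (a point): Middle of the tongue's lower end edge, at (75, 0, 0) mm of the cassette; axes as the cassette.
- pinch (a point): Middle of the cassette's body near the tongue, at (38, 0, 9) mm of the cassette. In the rack its sides are free here: pinch across the 66 mm width (cassette y), nothing under the fingers but the bench.
- handle (a point): Point in the bar handle, at (-55, 0, 42) mm of the cassette: 24 above its top face, 6 under the handle's top. The bar is 12 thick along the cassette's x (pinch across this), 50 long in y, and stands 30 above the top face.
- rack: Fixed pine drying rack, to the left or right. Origin on the bench; x is the way the cassette is drawn out, level, by at least 85 mm to clear the roof. The cassette lies level on a shelf 25 above the bench, its origin at x = -67 to -53, tongue to +x. The shelf ends at x = -35: the tongue half overhangs.
- rack_mouth (a point): Middle of the roof's lower front edge, at (-78, 0, 80) mm of the rack. The roof, 10 thick, runs from x = -158 to -78 over the handle; side walls, 38 to 50 mm either side of the middle, stand only under it.
- intake: Fixed white dust intake on a blue base, x = -97 to 123, 130 wide, on the other side from the rack. Origin on the bench, x towards the lip, which is at the end nearer the robot. Open-topped recess: floor 30 above the bench, 71 wide, side walls 18 above the floor, end wall 14 above the floor from x = -92 to -75.
- seat (a point): Point on the recess floor, 30 mm above the intake's origin, axes as the intake. When home, the cassette's origin and axes coincide with it: underside on the floor, handle end against the end wall, 12 mm of tongue under the lip.
- lip_edge (a point): Middle of the lip's lower edge, at (63, 0, 44) mm of the intake, 14 above the recess floor: the tongue goes in under it. The aluminium lip is 10 thick and runs on to x = 118. With the tongue end down, the cassette fits under at a tilt of about 8 to 17 degrees; under 6 degrees its handle end would strike the end wall.
- spring_bar (a joint): Steel bar under the lip, face at x = 69 mm of the intake when free. Value (m): how far the tongue has pushed it to +x: 0 free, 0.006 cassette home, 0.013 hard stop. 4 N at 0, plus 0.5 N per mm. Hold it pushed a little past 0.006 while lowering the handle end behind the end wall; released, it pushes the cassette against that wall.
- jar: Bystander: lidded terracotta jar, 94 mm across, 132 high; origin under its centre.
- mug: Bystander: white mug, 80 mm across, 90 high; origin under its centre.
- bowl: Bystander: terracotta bowl, 110 mm across, 50 high; origin under its centre.
Not all that is in view belongs to the job. Of the things that look like the cassette, the smallest one is meant.

How it is judged:
On the way, in this order (a step that is already met when the one before it is completed fails the run):
1. the cassette lies flat and still on the bench, right way up and let go (height (world z) of cassette below 0.008 m and angle between cassette's own z axis and vertical below 0.08 rad and linear speed of cassette below 0.02 m/s and contact force between cassette and the arm below 0.1 N and contact force between cassette and the fingers below 0.1 N), for 0.2 s.
2. the tongue is under the lip while the handle end is held up (x of tongue_tip in the frame of seat above 0.065 m and z of tongue_tip in the frame of seat between -0.004 and 0.01 m and angle between cassette's own z axis and vertical above 0.08 rad and contact force between cassette and the fingers above 0.5 N), for 0.05 s.
At the end, for the whole second after the job is handed in: The cassette rests home in the intake: within 3 mm along, 5 mm across and 2 mm in height of its seat, level within 0.03 rad, still, its tongue under the lip with the spring bar pushed in 3 to 9 mm; jar, mug and bowl within 30 mm of where they began (x of cassette in the frame of seat between -0.003 and 0.003 m and y of cassette in the frame of seat between -0.005 and 0.005 m and z of cassette in the frame of seat between -0.002 and 0.002 m and angle between cassette's own z axis and vertical below 0.03 rad and linear speed of cassette below 0.01 m/s and value of joint spring_bar between 0.003 and 0.009 m and distance of each of jar, mug, bowl from where it was at the start of the episode below 0.03 m); the robot touches nothing.
It fails at once if a bystander (jar, mug or bowl) is pushed more than 30 mm (distance of any of jar, mug, bowl from where it was at the start of the episode above 0.03 m).
It also fails if it takes over 70 s, if anything falls off the work surface, if the arm or the gripper's body presses on something with over 40 N, if the wrist force passes 120 N, or if a joint passes its speed limit or range.

## Working session

There is one attempt and no reset: what is moved stays moved. The work goes in short steps, Python scripts to look and compute and a tool call to move; the robot and the scene stay as the last step left them, time stands still between calls to the robot, and variables do not carry over. Pictures are saved under pics/ and viewed, about 8 in all and at most 12, crops included, and the job is handed in when it is done.

Besides the shell and the picture viewer there is one more tool, called after ">>>" by a JSON object that holds its "op" and its "data", one argument or row to a line. servo_tool: Moves the arm, as the interface text tells. Its arguments: {"type":"object","properties":{"plan":{"type":"array","items":{"type":"number"}}},"required":["plan"]}

```bash
mkdir -p pics; ls; cat > h.py <<'E'
import numpy as np,cv2
from cell import telemetry,viewer,bot
def load(n):
    d=np.load(f'{n}.npz',allow_pickle=True); return d['a'],d['d']
def snap(cam,name):
    a,d=viewer.grab_frame(cam); cv2.imwrite(f'pics/{name}.png',a); np.savez(f'{name}.npz',a=a,d=d); return a,d
def cam(c):
    m=viewer.camera_model(c); T=np.array(m['world_to_cam']); f=200/np.tan(np.radians(m['fovy'])/2); return m['cx'],m['cy'],f,T
def cloud(c,d):
    cx,cy,f,T=cam(c); v,u=np.mgrid[:400,:640]
    P=np.stack([(u-cx)/f*d,(v-cy)/f*d,d],-1); R=T[:3,:3]; W=(P-T[:3,3])@R; W[d<=0]=np.nan; return W
def ray(c,u,v,z):
    cx,cy,f,T=cam(c); R=T[:3,:3]; o=-R.T@T[:3,3]; r=R.T@np.array([(u-cx)/f,(v-cy)/f,1]); return o+r*(z-o[2])/r[2]
def proj(c,p):
    cx,cy,f,T=cam(c); q=T[:3,:3]@np.array(p)+T[:3,3]; return cx+f*q[0]/q[2],cy+f*q[1]/q[2]
E
python3 - <<'E'
from h import *
for c in('scene','top'):
    a,d=snap(c,c+'0'); print(viewer.camera_model(c),(d>0).mean())
a=cv2.imread('pics/top0.png');b=cv2.imread('pics/scene0.png')
print(telemetry.state())
E
```

```text
pics
{'fovy': 51.85036470067823, 'cx': 321.12276147569224, 'cy': 200.99458359609145, 'world_to_cam': array([[-0.81973854,  0.57268694,  0.00764159,  0.40846233],
       [ 0.34621844,  0.506114  , -0.78992494, -0.12500963],
       [-0.45624721, -0.64488625, -0.61315594,  1.47158567],
       [ 0.        ,  0.        ,  0.        ,  1.        ]])} 0.99571875
{'fovy': 47.046668649128634, 'cx': 323.128502282435, 'cy': 196.08906486362747, 'world_to_cam': array([[-1.33277755e-03, -9.99965910e-01, -8.14872823e-03,
         1.31410357e-02],
       [-9.97872359e-01,  1.86106817e-03, -6.51712556e-02,
         4.94730266e-01],
       [ 6.51841993e-02,  8.04453187e-03, -9.97840822e-01,
         1.53774295e+00],
       [ 0.00000000e+00,  0.00000000e+00,  0.00000000e+00,
         1.00000000e+00]])} 0.9960625
{'time_s': 0.1, 'qpos': array([ 1.01793401e+00,  1.58972686e-01,  1.59805829e+00,  3.55888138e-06,
        1.38621031e+00, -2.10099139e-01]), 'qvel': array([-0.00012364,  0.00025759, -0.00534911, -0.00082477,  0.00087274,
        0.00034876]), 'joint_torque': array([-9.77100608e-04, -3.86505067e+01, -3.22960031e+01,  7.02556386e-02,
        3.39870807e-02, -5.97186045e-05]), 'tcp_pos': array([0.19298353, 0.54108021, 0.22174892]), 'ee_rot': array([ 0.12005239,  0.6969656 , -0.12113342,  0.6965293 ]), 'contact_force': array([ 0.079397  , -0.26409486, -0.12208094]), 'moment': array([0.03735333, 0.02789322, 0.04028103]), 'opening': 0.09197141232666625}
```

View pics/top0.png

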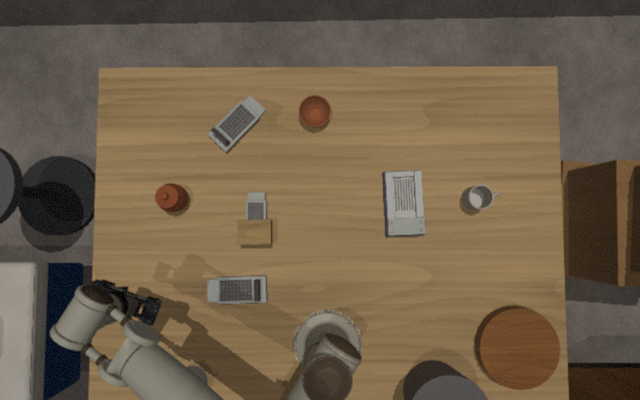

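View pics/scene0.png

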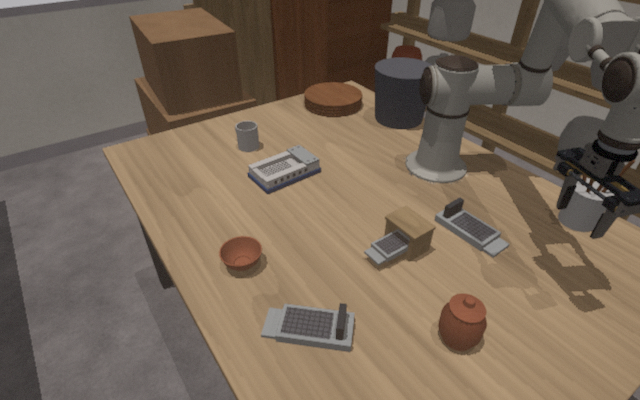

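Top view: the rack roof is at (255,233), with the cassette sticking out upward (+x) at (256,207). The intake is at (405,203), lip at row 228. The jar is at (171,197), the bowl at (315,112) and the mug at (480,198). The two larger lookalikes are at (237,123) and (238,290).

```bash
cat > m1.py <<'E'
from h import *
def rect(p):
    (c,s,a)=cv2.minAreaRect((p[:,:2]*1000).astype(np.float32)); return np.round(c,1),np.round(s,1),round(a,2)
for c in('top','scene'):
    a,d=load(c+'0'); W=cloud(c,d); x,y,z=W[...,0],W[...,1],W[...,2]
    o=ray('top',256,215,.04); q=ray('top',405,203,.04)
    if c=='top': print('rack~',o,'intake~',q)
    A=(abs(x-o[0])<.13)&(abs(y-o[1])<.07); B=(abs(x-q[0])<.14)&(abs(y-q[1])<.1)
    for n,m in(('roof',A&(z>.08)&(z<.1)),('cass',A&(z>.026)&(z<.06)),('cbody',A&(z>.038)&(z<.05)),('intake all',B&(z>.02)&(z<.07)),('walls',B&(z>.045)&(z<.0515)),('lip',B&(z>.0515)&(z<.06)),('floor',B&(z>.025)&(z<.034)),('endw',B&(z>.040)&(z<.045))):
        p=W[m]; 
        if len(p)>10: print(c,n,len(p),rect(p),'z',np.round(np.percentile(p[:,2],[10,50,90]),4),'x',np.round([p[:,0].min(),p[:,0].max()],3),'y',np.round([p[:,1].min(),p[:,1].max()],3))
a,_=load('top0'); b,_=load('scene0')
l=cv2.resize(a[150:260,210:300],None,fx=4,fy=4,interpolation=2); r=cv2.resize(a[150:260,370:460],None,fx=4,fy=4,interpolation=2)
cv2.imwrite('pics/crop0.png',np.hstack([l,r]))
E
python3 m1.py
```

```text
rack~ [0.43059489 0.23546581 0.04      ] intake~ [ 0.46968049 -0.25980397  0.04      ]
top roof 857 (array([374.9, 234. ]), array([111.1,  77.1]), 89.99) z [0.0856 0.0897 0.0941] x [0.336 0.413] y [0.178 0.29 ]
top cass 532 (array([442.7, 227.9]), array([125.4,  83.6]), 1.15) z [0.0304 0.0414 0.0462] x [0.381 0.505] y [0.185 0.27 ]
top cbody 357 (array([439. , 227.1]), array([117.1,  83.4]), 0.46) z [0.0396 0.0432 0.0468] x [0.381 0.497] y [0.185 0.269]
top intake all 2397 (array([ 469.6, -256.1]), array([217., 126.]), 2.45) z [0.0275 0.045  0.055 ] x [0.36  0.579] y [-0.323 -0.19 ]
top walls 635 (array([ 470.3, -258.3]), array([210.3, 120.6]), 2.78) z [0.0457 0.0483 0.0508] x [0.364 0.576] y [-0.323 -0.193]
top lip 545 (array([ 469.6, -258.3]), array([208.2, 120.5]), 2.33) z [0.052  0.0544 0.0579] x [0.364 0.572] y [-0.322 -0.196]
top floor 714 (array([ 460.8, -246.5]), array([194.7, 100.3]), 0.97) z [0.0266 0.0299 0.0329] x [0.363 0.558] y [-0.297 -0.195]
top endw 226 (array([ 478.9, -257.9]), array([192.4, 121.5]), 2.39) z [0.0411 0.0434 0.0447] x [0.38  0.576] y [-0.319 -0.194]
s
[... 326 characters left out ...]
17 0.0459 0.0482] x [0.337 0.506] y [0.186 0.288]
scene intake all 1817 (array([ 474.7, -254. ]), array([219.4, 129.7]), 2.69) z [0.0279 0.0444 0.0571] x [0.364 0.585] y [-0.323 -0.186]
scene walls 407 (array([ 473.7, -255.9]), array([211.6, 125.7]), 2.21) z [0.0461 0.0496 0.0512] x [0.366 0.58 ] y [-0.319 -0.19 ]
scene lip 465 (array([ 470.5, -255.8]), array([211.3, 124.3]), 3.4) z [0.052  0.0559 0.0587] x [0.364 0.579] y [-0.323 -0.191]
scene floor 368 (array([ 474.9, -254.5]), array([210.3, 122.5]), 3.46) z [0.027  0.0322 0.0336] x [0.366 0.582] y [-0.31  -0.187]
scene endw 135 (array([ 472. , -249.4]), array([213.7, 117.4]), 0.4) z [0.0408 0.0425 0.0445] x [0.365 0.579] y [-0.307 -0.19 ]
```

View pics/crop0.png

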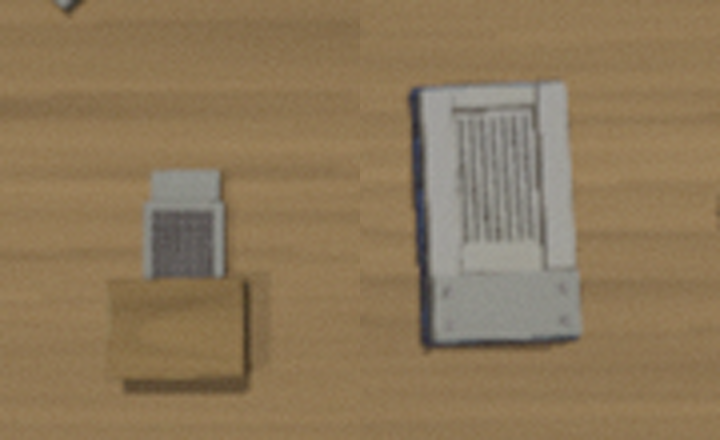

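Crop: left panel (offset 210,150, ×4), cassette body spans 145–225 px across, tongue 152–220, shoulder at row 204, tip at row 170, roof front at row 280. Right panel (offset 370,150): lip plate corners (433,278), (578,271), (580,337), (437,343). Far corners are (420,90) and (565,84), and the slatted floor spans 455–537.

```bash
python3 - <<'E'
from h import *
def L(X,Y,z): return ray('top',210+(X+.5)/4-.5,150+(Y+.5)/4-.5,z)
def R(X,Y,z): return ray('top',370+(X-360+.5)/4-.5,150+(Y+.5)/4-.5,z)
for n,p in dict(bodyL=(145,240,.043),bodyR=(225,240,.043),bodyL2=(147,206,.043),bodyR2=(223,206,.043),tongL=(152,172,.032),tongR=(220,172,.032),tip=(186,170,.032),shoulder=(186,204,.043),rfL=(107,280,.09),rfR=(245,277,.09),rbL=(107,380,.09),rbR=(245,378,.09)).items(): print(n,np.round(L(*p)*1000,1))
for n,p in dict(lfL=(433,277,.054),lfR=(578,271,.054),lnR=(580,337,.054),lnL=(437,343,.054),farL=(420,90,.048),farR=(565,84,.048),recL=(455,108,.03),recR=(537,106,.03)).items(): print(n,np.round(R(*p)*1000,1))
print(cam('scene')[3])
# edges in the scene view: upsampled crop for both
b,_=load('scene0')
l=cv2.resize(b[195:275,355:445],None,fx=4,fy=4,interpolation=2); r=cv2.resize(b[135:215,240:330],None,fx=4,fy=4,interpolation=2)
cv2.imwrite('pics/crop1.png',np.hstack([l,r]))
E
```

```text
bodyL [448.4 268.8  43. ]
bodyR [448.3 202.3  43. ]
bodyL2 [476.7 267.4  43. ]
bodyR2 [476.6 204.2  43. ]
tongL [505.8 265.4  32. ]
tongR [505.7 208.4  32. ]
tip [507.5 236.9  32. ]
shoulder [478.3 235.   43. ]
rfL [414.6 290.8  90. ]
rfR [416.9 179.8  90. ]
rbL [334.6 289.9  90. ]
rbR [336.1 179.3  90. ]
lfL [ 416.9 -200.6   54. ]
lfR [ 421.6 -319.5   54. ]
lnR [ 367.6 -320.3   54. ]
lnL [ 362.8 -203.3   54. ]
farL [ 572.  -192.2   48. ]
farR [ 576.8 -312.4   48. ]
recL [ 558.9 -223.7   30. ]
recR [ 560.4 -292.4   30. ]
[[-0.81973854  0.57268694  0.00764159  0.40846233]
 [ 0.34621844  0.506114   -0.78992494 -0.12500963]
 [-0.45624721 -0.64488625 -0.61315594  1.47158567]
 [ 0.          0.          0.          1.        ]]
```

View pics/crop1.png

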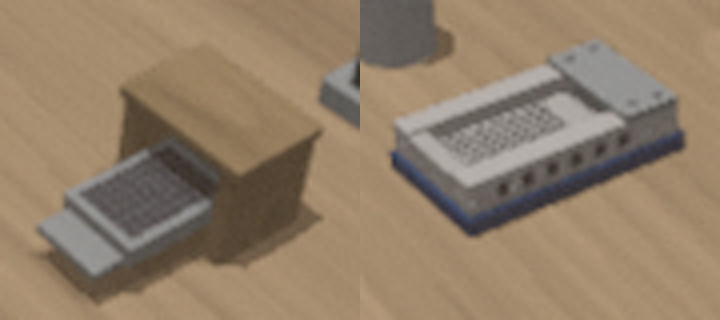

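Scene crop confirms the layout: tongue and body protrude from the rack toward +x, and the intake's grey lip is at the robot end. Measured: cassette at about (0.431, 0.236) with yaw ≈ 0, and intake at about (0.483, -0.257) with its x axis at about -177.4°. Moving on: first turn the jaws across the cassette.

>>> {"op": "servo_tool", "data": {
  "plan": [1,0,0,0,-0.114,1,0,0,0,-0.114,1,0,0,0,-0.114]
}}

```text
time_s: 0.4
tcp_pos: [0.1924, 0.5401, 0.2199]
ee_rot: [-0.005, 0.708, 0.002, 0.706]
contact_force: [-0.2, 0.2, -0.6]
opening: 0.092
```

```bash
cat > go.py <<'E'
import sys; from h import *; from scipy.spatial.transform import Rotation as Ro
s=telemetry.state(); R=Ro.from_quat(s['ee_rot']).as_matrix(); p=s['tcp_pos']
print('t',s['time_s'],'p',p.round(4),'q',s['qpos'].round(3),'F',s['contact_force'].round(1),'M',s['moment'].round(2),'open',round(s['opening'],4))
print('psi',np.degrees(np.arctan2(R[1,1],R[0,1])).round(2),'tool x',R[:,0].round(4),'tool y',R[:,1].round(4))
if len(sys.argv)>3: print('shift in tool axes',(R.T@(np.array(sys.argv[1:4],float)-p)).round(4))
E
python3 go.py 0.469 0.236 0.15
```

```text
t 0.4 p [0.1924 0.5401 0.2199] q [ 1.018  0.16   1.6   -0.     1.386 -0.564] F [-0.2  0.2 -0.6] M [ 0.06  0.03 -0.02] open 0.092
psi 90.62 tool x [-0.0026 -0.0043 -1.    ] tool y [-0.0109  0.9999 -0.0043]
shift in tool axes [ 0.0705 -0.3068  0.2734]
```

>>> {"op": "servo_tool", "data": {
  "plan": [1,0.006,-0.037,0.033,0,1,0.006,-0.037,0.033,0,1,0.006,-0.037,0.033,0,1,0.006,-0.037,0.033,0,1,0.006,-0.037,0.033,0,1,0.006,-0.037,0.033,0,1,0.006,-0.037,0.033,0,1,0.006,-0.037,0.033,0]
}}

```text
time_s: 1.2
tcp_pos: [0.4589, 0.248, 0.1693]
ee_rot: [-0.01, 0.709, 0.008, 0.705]
contact_force: [1.7, 0.2, 0.1]
opening: 0.0921
```

```bash
python3 go.py 0.469 0.236 0.10
```

```text
t 1.2 p [0.4589 0.248  0.1693] q [ 0.265  0.073  1.799 -0.002  1.276 -1.332] F [1.7 0.2 0.1] M [0.05 0.01 0.03] open 0.0921
psi 91.5 tool x [-0.0051 -0.0033 -1.    ] tool y [-0.0261  0.9997 -0.0031]
shift in tool axes [ 0.0692 -0.0121  0.0102]
```

>>> {"op": "servo_tool", "data": {
  "plan": [1,0.012,-0.007,0.006,0.026,1,0.02,-0.004,0.004,0,1,0.02,0,0,0,1,0.02,0,0,0]
}}

```text
time_s: 1.6
tcp_pos: [0.4735, 0.232, 0.0954]
ee_rot: [0.003, 0.708, -0.005, 0.707]
contact_force: [-0.4, 0.7, 0.4]
opening: 0.0918
```

```bash
python3 go.py 0.469 0.236 0.024; python3 -c "
from h import *
snap('scene','s1'); snap('top','t1')"
```

```text
t 1.6 p [0.4735 0.232  0.0954] q [ 0.228  0.176  1.844 -0.003  1.124 -1.33 ] F [-0.4  0.7  0.4] M [0.02 0.06 0.02] open 0.0918
psi 89.3 tool x [-0.0016 -0.0029 -1.    ] tool y [ 0.0122  0.9999 -0.003 ]
shift in tool axes [ 0.0714  0.0042 -0.0044]
```

>>> {"op": "servo_tool", "data": {
  "plan": [1,0.018,0.004,-0.004,-0.012,1,0.018,0,0,0,1,0.018,0,0,0,1,0.014,0,0,0,1,0,0,0,0,0.6,0,0,0,0]
}}

```text
time_s: 2.3
tcp_pos: [0.4668, 0.2388, 0.0269]
ee_rot: [-0.002, 0.709, 0.0, 0.705]
contact_force: [-0.2, -0.1, -0.4]
opening: 0.0859
```

```bash
python3 go.py 0.469 0.236 0.024
```

```text
t 2.3 p [0.4668 0.2388 0.0269] q [ 0.243  0.281  1.878 -0.002  0.988 -1.33 ] F [-0.2 -0.1 -0.4] M [ 0.07 -0.04  0.06] open 0.0859
psi 90.18 tool x [-0.0046 -0.0028 -1.    ] tool y [-0.0031  1.     -0.0028]
shift in tool axes [ 0.0029 -0.0028  0.0022]
```

>>> {"op": "servo_tool", "data": {
  "plan": [0.7,0.003,-0.0028,0.002,0,0.4,0,0,0,0,0.2,0,0,0,0,0.2,0,0,0,0,0.2,0,0,0,0,0.2,0,0,0,0]
}}

```text
time_s: 2.9
tcp_pos: [0.4706, 0.2364, 0.0261]
ee_rot: [-0.001, 0.707, 0.0, 0.707]
contact_force: [-0.1, 1.4, -2.6]
opening: 0.0659
```

```bash
python3 go.py 0.60 0.236 0.027
```

```text
t 2.9 p [0.4706 0.2364 0.0261] q [ 0.237  0.284  1.876 -0.002  0.983 -1.336] F [-0.1  1.4 -2.6] M [ 0.11 -0.06 -0.04] open 0.0659
psi 90.15 tool x [-8.0e-04 -1.5e-03 -1.0e+00] tool y [-0.0027  1.     -0.0015]
shift in tool axes [-0.001  -0.0007  0.1294]
```

>>> {"op": "servo_tool", "data": {
  "plan": [0.2,-0.002,0,0,0,0.2,0,0,0.02,0,0.2,0,0,0.026,0,0.2,0,0,0.026,0,0.2,0,0,0.026,0,0.2,0,0,0.01,0]
}}

```text
time_s: 3.5
tcp_pos: [0.5786, 0.2363, 0.0259]
ee_rot: [-0.003, 0.709, 0.0, 0.705]
contact_force: [0.1, -0.6, -3.1]
opening: 0.0651
```

```bash
python3 go.py 0.58 0.236 0.1; python3 -c "
from h import *
snap('scene','s2');a,_=snap('top','t2')"
```

```text
t 3.5 p [0.5786 0.2363 0.0259] q [ 0.196  0.504  1.578 -0.003  1.065 -1.378] F [ 0.1 -0.6 -3.1] M [-0.   -0.21 -0.02] open 0.0651
psi 90.28 tool x [-0.0057 -0.0036 -1.    ] tool y [-0.0049  1.     -0.0036]
shift in tool axes [-0.0741 -0.0006  0.001 ]
```

View pics/s2.png

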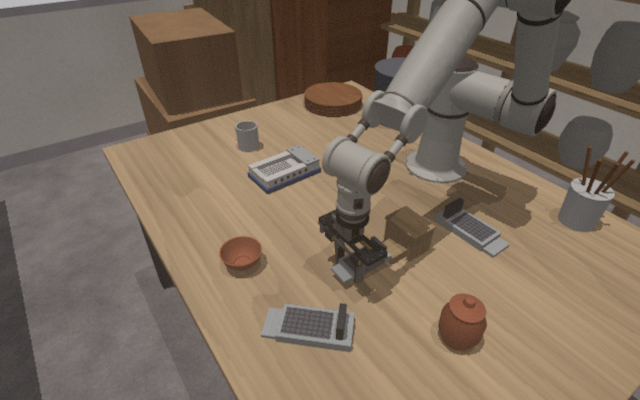

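The cassette is drawn clear of the rack (gripper at (350,245), tongue toward the camera). Next: lift, carry it to the open bench in the middle and turn it half round.

>>> {"op": "servo_tool", "data": {
  "plan": [0.2,-0.045,0,0,0,0.2,-0.045,0,0,0,0.2,-0.045,0,0,0,0.2,0,-0.035,-0.018,0,0.2,0,-0.035,-0.018,0,0.2,0,-0.035,-0.018,0,0.2,0,-0.035,-0.018,0,0.2,0,-0.035,-0.018,0,0.2,0,-0.035,-0.018,0]
}}

```text
time_s: 4.5
tcp_pos: [0.46, 0.0241, 0.1641]
ee_rot: [-0.007, 0.713, 0.004, 0.701]
contact_force: [-0.3, -1.0, -2.8]
opening: 0.0657
```

>>> {"op": "servo_tool", "data": {
  "plan": [0.2,0,0,0,0.148,0.2,0,0,0,0.148,0.2,0,0,0,0.148,0.2,0,0,0,0.148,0.2,0,0,0,0.148,0.2,0,0,0,0.148,0.2,0,0,0,0.148,0.2,0,0,0,0.148,0.2,0,0,0,0.148,0.2,0,0,0,0.148]
}}

```text
time_s: 5.5
tcp_pos: [0.4441, 0.024, 0.1579]
ee_rot: [0.47, 0.527, -0.487, 0.513]
contact_force: [-0.5, -0.3, -2.6]
opening: 0.066
```

```bash
python3 go.py 0.47 0.03 0.1
```

```text
t 5.5 p [0.4441 0.024  0.1579] q [-0.211 -0.1    1.994 -0.012  1.277 -0.29 ] F [-0.5 -0.3 -2.6] M [-0.21 -0.01  0.  ] open 0.066
psi 4.75 tool x [-0.0308 -0.0049 -0.9995] tool y [ 0.9961  0.0827 -0.0311]
shift in tool axes [ 0.057   0.0281 -0.004 ]
```

>>> {"op": "servo_tool", "data": {
  "plan": [0.2,0,0,0,0.148,0.2,0,0,0,0.148,0.2,0,0,0,0.148,0.2,0,0,0,0.148,0.2,0,0,0,0.148,0.2,0,0,0,0.148,0.2,0,0,0,0.148,0.2,0,0,0,0.148,0.2,0,0,0,0.148,0.2,0,0,0,0.148,0.2,0,0,0,0.13]
}}

```text
time_s: 6.6
tcp_pos: [0.4269, 0.0296, 0.15]
ee_rot: [-0.688, -0.006, 0.725, -0.007]
contact_force: [-0.4, 0.8, -3.5]
opening: 0.0657
```

```bash
python3 go.py 0.47 0.03 0.026
```

```text
t 6.6 p [0.4269 0.0296 0.15  ] q [-0.205 -0.119  2.028 -0.014  1.283  1.352] F [-0.4  0.8 -3.5] M [0.02 0.25 0.01] open 0.0657
psi -88.96 tool x [-0.0526 -0.0025 -0.9986] tool y [ 0.0182 -0.9998  0.0015]
shift in tool axes [ 0.1216  0.0002 -0.0495]
```

>>> {"op": "servo_tool", "data": {
  "plan": [0.2,0.028,0,-0.012,0.013,0.2,0.028,0,-0.012,0.013,0.2,0.028,0,-0.012,0,0.2,0.028,0,-0.012,0,0.2,0.012,0,0,0]
}}

```text
time_s: 7.1
tcp_pos: [0.4655, 0.0312, 0.0207]
ee_rot: [-0.688, 0.005, 0.725, 0.003]
contact_force: [-0.7, -0.1, -2.5]
opening: 0.0659
```

```bash
python3 go.py 0.47 0.03 0.012
```

```text
t 7.1 p [0.4655 0.0312 0.0207] q [-0.184  0.195  2.    -0.015  0.998  1.405] F [-0.7 -0.1 -2.5] M [0.02 0.31 0.02] open 0.0659
psi -90.58 tool x [-0.0527 -0.0028 -0.9986] tool y [-0.0101 -0.9999  0.0033]
shift in tool axes [ 0.0085  0.0011 -0.005 ]
```

>>> {"op": "servo_tool", "data": {
  "plan": [0.2,0.009,0,0,0,0.2,0,0,0,0,0.6,0,0,0,0,1,0,0,0,0,1,-0.003,0,0,0,1,-0.01,0,0,0,1,-0.04,0,0,0,1,-0.04,0,0,0]
}}

```text
time_s: 7.9
tcp_pos: [0.4659, 0.0324, 0.1078]
ee_rot: [-0.686, 0.004, 0.728, 0.003]
contact_force: [0.3, -0.9, 1.4]
opening: 0.0921
```

```bash
python3 go.py 0.563 0.03 0.1
```

```text
t 7.9 p [0.4659 0.0324 0.1078] q [-0.182  0.051  1.954 -0.013  1.194  1.404] F [ 0.3 -0.9  1.4] M [-0.05  0.11  0.03] open 0.0921
psi -90.54 tool x [-0.0589 -0.0018 -0.9983] tool y [-0.0094 -1.      0.0024]
shift in tool axes [ 0.0021  0.0014 -0.0974]
```

>>> {"op": "servo_tool", "data": {
  "plan": [1,-0.02,-0.011,-0.045,0,1,-0.02,-0.011,-0.045,0,1,-0.02,-0.011,-0.045,0,1,-0.02,-0.011,-0.045,0,1,-0.01,-0.011,-0.045,0,1,-0.01,-0.011,-0.045,0,1,0,-0.011,-0.045,0,1,0,-0.011,-0.045,0,1,0,0,-0.045,0]
}}

```text
time_s: 8.8
tcp_pos: [0.8504, 0.1152, 0.2161]
ee_rot: [-0.698, 0.004, 0.716, 0.002]
contact_force: [0.9, -0.6, -0.7]
opening: 0.092
```

```bash
python3 go.py; python3 -c "
from h import *
snap('top','t3')
snap('scene','s3')"
```

```text
t 8.8 p [0.8504 0.1152 0.2161] q [-0.004  1.073  0.315 -0.004  1.78   1.575] F [ 0.9 -0.6 -0.7] M [-0.05  0.09  0.04] open 0.092
psi -90.51 tool x [-0.0256 -0.0034 -0.9997] tool y [-0.009  -1.      0.0036]
```

View pics/s3.png

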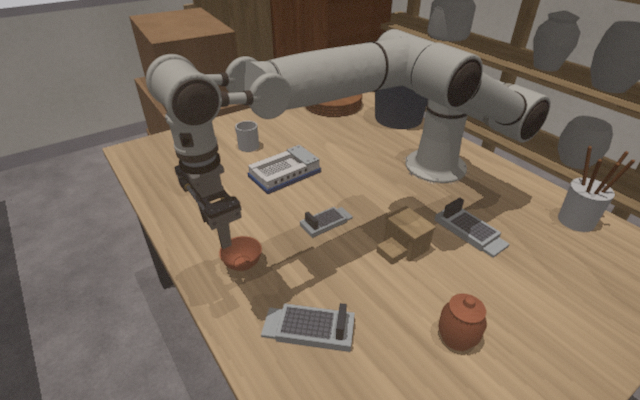

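The cassette lies flat on the bench, handle toward the camera at (312,218). At full stretch the tool lean changed outward, which is useful: the tool can only be tilted through the reach limit. Push further out to see how it responds.

>>> {"op": "servo_tool", "data": {
  "plan": [1,0,0,-0.05,0,1,0,0,-0.05,0,1,0,0,-0.05,0,1,0,0,-0.05,0]
}}

```text
time_s: 9.3
tcp_pos: [0.9046, 0.0962, 0.171]
ee_rot: [0.732, 0.001, -0.681, -0.007]
contact_force: [-0.2, 0.4, 0.8]
opening: 0.0917
```

```bash
python3 go.py
```

```text
t 9.3 p [0.9046 0.0962 0.171 ] q [-0.031  1.199  0.192  0.013  1.679  1.551] F [-0.2  0.4  0.8] M [-0.04  0.15 -0.04] open 0.0917
psi -90.52 tool x [ 0.0724  0.0107 -0.9973] tool y [-0.0091 -0.9999 -0.0114]
```

Lean is now +0.072 rad outward, so the tilt can be controlled this way. Measure the cassette's handle on the bench from the frames taken just now.

```bash
python3 - <<'E'
from h import *
a,d=load('s3'); W=cloud('scene',d); x,y,z=W[...,0],W[...,1],W[...,2]
B=(x>.40)&(x<.63)&(abs(y-.03)<.09)
def rect(p): c,s,an=cv2.minAreaRect((p[:,:2]*1000).astype(np.float32)); return np.round(c,1),np.round(s,1),round(an,2)
for n,m in(('top face',B&(z>.012)&(z<.024)),('bar top',B&(z>.040)&(z<.056)),('all',B&(z>.009))):
    p=W[m]; print(n,len(p),rect(p) if len(p)>4 else'',p.mean(0).round(4), np.percentile(p[:,2],[5,95]).round(3))
cv2.imwrite('pics/crop3.png',np.hstack([cv2.resize(a[190:245,290:360],None,fx=5,fy=5,interpolation=2),cv2.resize(load('t3')[0][150:205,280:350],None,fx=5,fy=5,interpolation=2)]))
E
```

```text
top face 588 (array([503.2,  30.3]), array([145. ,  72.6]), 0.25) [0.5097 0.0377 0.0204] [0.014 0.023]
bar top 89 (array([554.2,  30.6]), array([54. , 16.1]), 86.75) [0.556  0.0334 0.0486] [0.041 0.053]
all 1054 (array([514.8,  57. ]), array([229.1, 126.1]), 0.07) [0.516  0.0524 0.1273] [0.011 0.541]
```

View pics/crop3.png

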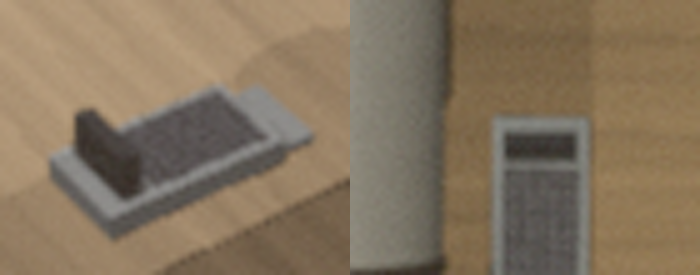

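Right half (top view, offset 280,150, ×5): body edges at columns 492 and 590, handle end at row 117, bar at (540, 133–158). Left half: the bar stands upright and nothing blocks it.

```bash
python3 - <<'E'
from h import *
def T(X,Y,z): return ray('top',280+(X-350+.5)/5-.5,150+(Y+.5)/5-.5,z).round(4)
print('endL',T(492,117,.018),'endR',T(590,117,.018),'L far',T(503,272,.018),T(580,272,.018))
print('bar top far edge',T(540,132,.048),'near',T(540,160,.018),'barL',T(503,135,.048),'barR',T(577,135,.048))
E
python3 go.py 0.565 0.032 0.15
```

```text
endL [0.5732 0.0635 0.018 ] endR [ 0.573  -0.0029  0.018 ] L far [0.468 0.056 0.018] [0.4679 0.004  0.018 ]
bar top far edge [0.5596 0.0304 0.048 ] near [0.5438 0.031  0.018 ] barL [0.5576 0.055  0.048 ] barR [0.5575 0.0058 0.048 ]
t 9.3 p [0.9046 0.0962 0.171 ] q [-0.031  1.199  0.192  0.013  1.679  1.551] F [-0.2  0.4  0.8] M [-0.04  0.15 -0.04] open 0.0917
psi -90.52 tool x [ 0.0724  0.0107 -0.9973] tool y [-0.0091 -0.9999 -0.0114]
shift in tool axes [-0.0044  0.0675  0.3396]
```

>>> {"op": "servo_tool", "data": {
  "plan": [1,-0.001,0.0063,0.031,-0.144,1,-0.001,0.0018,0.0315,-0.144,1,-0.001,-0.0028,0.0314,-0.144,1,-0.001,-0.0072,0.0307,-0.144,1,-0.001,-0.0115,0.0294,-0.144,1,-0.001,-0.0157,0.0274,-0.144,1,-0.001,-0.0194,0.0249,-0.144,1,-0.001,-0.0228,0.0219,-0.144,1,-0.001,-0.0257,0.0184,-0.144,1,-0.001,-0.028,0.0145,-0.144,1,-0.001,-0.0298,0.0104,-0.14]
}}

```text
time_s: 10.4
tcp_pos: [0.543, 0.0399, 0.1633]
ee_rot: [0.521, 0.483, -0.478, 0.517]
contact_force: [-0.1, 0.2, 1.6]
opening: 0.0922
```

```bash
python3 go.py 0.553 0.0305 0.08
```

```text
t 10.4 p [0.543  0.0399 0.1633] q [-0.161  0.071  1.815  0.023  1.181 -0.17 ] F [-0.1  0.2  1.6] M [-0.07  0.06 -0.  ] open 0.0922
psi 0.01 tool x [ 0.0771  0.009  -0.997 ] tool y [9.97e-01 1.00e-04 7.71e-02]
shift in tool axes [0.0837 0.0035 0.0101]
```

>>> {"op": "servo_tool", "data": {
  "plan": [1,0.03,0.0015,0.005,0,1,0.03,0.0015,0.005,0,1,0.026,0,0,0,1,0.025,0,0,0,1,0,0,0,0]
}}

```text
time_s: 10.9
tcp_pos: [0.5414, 0.0318, 0.0575]
ee_rot: [0.522, 0.48, -0.475, 0.521]
contact_force: [-0.2, 0.4, 0.4]
opening: 0.0919
```

```bash
python3 go.py 0.5535 0.0305 0.036
```

```text
t 10.9 p [0.5414 0.0318 0.0575] q [-0.177  0.204  1.901  0.027  0.951 -0.195] F [-0.2  0.4  0.4] M [-0.07  0.11 -0.  ] open 0.0919
psi 0.18 tool x [ 0.0881  0.0065 -0.9961] tool y [0.9961 0.0031 0.0881]
shift in tool axes [0.0224 0.0101 0.0014]
```

>>> {"op": "servo_tool", "data": {
  "plan": [1,0.011,0.006,0,0,1,0.0115,0.006,0,0,0.6,0.002,0,0,0,0.3,0,0,0,0,0.2,0,0,0,0]
}}

```text
time_s: 11.4
tcp_pos: [0.5543, 0.0324, 0.0404]
ee_rot: [0.524, 0.478, -0.473, 0.523]
contact_force: [-0.1, 0.3, -0.4]
opening: 0.0702
```

```bash
python3 go.py 0.5535 0.0305 0.036
```

```text
t 11.4 p [0.5543 0.0324 0.0404] q [-0.172  0.257  1.878  0.027  0.913 -0.191] F [-0.1  0.3 -0.4] M [-0.05  0.12 -0.03] open 0.0702
psi 0.21 tool x [ 0.0961  0.0051 -0.9954] tool y [0.9954 0.0037 0.0962]
shift in tool axes [ 0.0043 -0.0012  0.0019]
```

>>> {"op": "servo_tool", "data": {
  "plan": [0,0.004,-0.0012,0.001,0,0,0.001,0,0,0,0,0,0,0,0,0,0,0,0,0,0,0,0,0,0,0,0,0,0,0,0,0,0,0,0]
}}

```text
time_s: 12.1
tcp_pos: [0.5544, 0.0312, 0.0364]
ee_rot: [0.524, 0.477, -0.473, 0.524]
contact_force: [2.7, -0.1, -0.5]
opening: 0.0141
```

```bash
python3 go.py 0.5535 0.0305 0.036
```

```text
t 12.1 p [0.5544 0.0312 0.0364] q [-0.174  0.263  1.881  0.028  0.901 -0.194] F [ 2.7 -0.1 -0.5] M [-0.05 -0.25 -0.03] open 0.0141
psi 0.21 tool x [ 0.0985  0.0047 -0.9951] tool y [0.9951 0.0037 0.0986]
shift in tool axes [ 0.0003 -0.0009  0.0007]
```

>>> {"op": "servo_tool", "data": {
  "plan": [0,-0.008,0,0,0,0,-0.01,0,0,0,0,-0.02,0,0,0,0,-0.03,0,0,0,0,-0.03,0,0,0]
}}

```text
time_s: 12.6
tcp_pos: [0.5388, 0.0316, 0.1323]
ee_rot: [0.521, 0.481, -0.476, 0.52]
contact_force: [0.2, 0.1, -2.4]
opening: 0.0114
```

```bash
python3 go.py 0.5535 0.0305 0.036; python3 -c "
from h import *
snap('top','t4')
a,_=snap('scene','s4'); cv2.imwrite('pics/s4c.png',cv2.resize(a[120:280,220:420],None,fx=3,fy=3))"
```

```text
t 12.6 p [0.5388 0.0316 0.1323] q [-0.178  0.09   1.861  0.024  1.109 -0.192] F [ 0.2  0.1 -2.4] M [-0.11 -0.04 -0.01] open 0.0114
psi 0.21 tool x [ 0.0842  0.007  -0.9964] tool y [0.9964 0.0037 0.0842]
shift in tool axes [0.0971 0.0065 0.0018]
```

View pics/s4c.png

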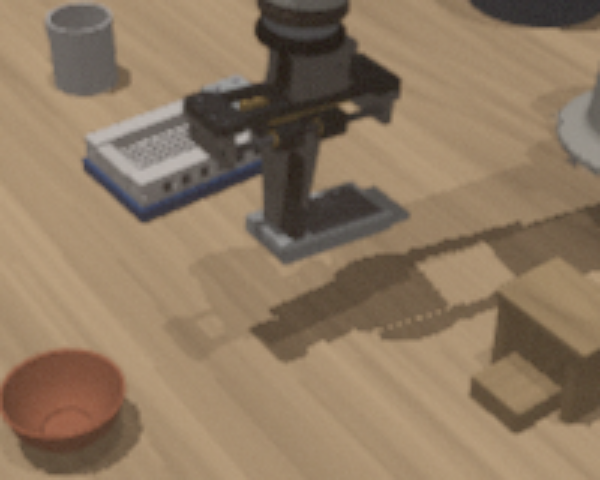

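The cassette hangs from its bar at (290,230), tongue toward the robot and slightly down. Now go out to the reach limit to increase the lean.

>>> {"op": "servo_tool", "data": {
  "plan": [0,-0.01,0.045,-0.01,-0.014,0,-0.005,0.045,-0.01,-0.014,0,0,0.045,-0.01,-0.014,0,0,0.045,-0.01,0,0,0,0.045,-0.01,0,0,0,0.045,-0.01,0,0,0,0.045,-0.01,0,0,0,0.045,-0.01,0]
}}

```text
time_s: 13.5
tcp_pos: [0.8739, 0.1211, 0.1581]
ee_rot: [0.506, 0.496, -0.471, 0.526]
contact_force: [0.8, -0.1, -2.6]
opening: 0.0119
```

```bash
python3 go.py
```

```text
t 13.5 p [0.8739 0.1211 0.1581] q [-1.000e-03  1.039e+00  4.820e-01  6.000e-03  1.555e+00 -4.700e-02] F [ 0.8 -0.1 -2.6] M [-0.07 -0.13 -0.02] open 0.0119
psi 2.63 tool x [ 0.065   0.0063 -0.9979] tool y [0.9968 0.0457 0.0652]
```

>>> {"op": "servo_tool", "data": {
  "plan": [0,0,0.05,0,0,0,0,0.05,0,0,0,0,0.05,0,0,0,0,0.05,0,0,0,0,0.05,0,0]
}}

```text
time_s: 14.0
tcp_pos: [0.9437, 0.1135, 0.1214]
ee_rot: [0.534, 0.472, -0.438, 0.548]
contact_force: [0.6, 0.1, -2.9]
opening: 0.0118
```

```bash
python3 go.py
```

```text
t 14.0 p [0.9437 0.1135 0.1214] q [-0.016  1.262  0.187  0.027  1.522 -0.063] F [ 0.6  0.1 -2.9] M [-0.08  0.11 -0.02] open 0.0118
psi 2.65 tool x [ 0.17    0.0246 -0.9851] tool y [0.9842 0.0455 0.171 ]
```

>>> {"op": "servo_tool", "data": {
  "plan": [0,-0.01,0.05,0,0,0,-0.02,0.03,0,0]
}}

```text
time_s: 14.2
tcp_pos: [0.9534, 0.1087, 0.1437]
ee_rot: [0.544, 0.463, -0.426, 0.555]
contact_force: [-1.2, 0.5, -3.9]
opening: 0.0119
```

```bash
python3 go.py 0.6 -0.1 0.2
```

```text
t 14.2 p [0.9534 0.1087 0.1437] q [-0.023  1.24   0.187  0.036  1.506 -0.069] F [-1.2  0.5 -3.9] M [-0.08  0.22 -0.  ] open 0.0119
psi 2.56 tool x [ 0.2085  0.0307 -0.9775] tool y [0.9768 0.0437 0.2097]
shift in tool axes [-0.1351 -0.3425  0.1899]
```

>>> {"op": "servo_tool", "data": {
  "plan": [0,-0.012,-0.036,0.031,0,0,-0.012,-0.036,0.031,0,0,-0.012,-0.036,0.031,0,0,-0.012,-0.036,0.031,0,0,-0.012,-0.036,0.031,0,0,-0.012,-0.036,0.031,0,0,-0.012,-0.036,0.031,0,0,-0.012,-0.036,0.031,0,0,-0.012,-0.036,0.031,0,0,-0.012,-0.036,0.031,0,0,-0.01,-0.03,0.031,0]
}}

```text
time_s: 15.3
tcp_pos: [0.5879, -0.2398, 0.2024]
ee_rot: [0.548, 0.45, -0.415, 0.57]
contact_force: [0.8, -0.9, -2.8]
opening: 0.0119
```

```bash
python3 go.py 0.56 -0.255 0.14; python3 -c "
from h import *
snap('top','t5'); snap('scene','s5')"
```

```text
t 15.3 p [ 0.5879 -0.2398  0.2024] q [-0.664  0.158  1.659  0.188  1.143 -0.785] F [ 0.8 -0.9 -2.8] M [-0.11  0.21  0.01] open 0.0119
psi 3.32 tool x [ 0.2509  0.0197 -0.9678] tool y [0.9662 0.056  0.2516]
shift in tool axes [ 0.0531 -0.0435  0.0139]
```

```bash
python3 - <<'E'
from h import *
t,_=load('t5'); s,_=load('s5')
print(proj('top',[.5,-.25,.1]),proj('scene',[.5,-.25,.1]))
cv2.imwrite('pics/c5.png',np.hstack([cv2.resize(t[140:260,350:450],None,fx=4,fy=4,interpolation=2),cv2.resize(s[90:210,220:320],None,fx=4,fy=4,interpolation=2)]))
E
```

```text
(np.float64(404.9903772628291), np.float64(192.58862036677485)) (np.float64(277.07774905786084), np.float64(152.78228950562246))
```

View pics/c5.png

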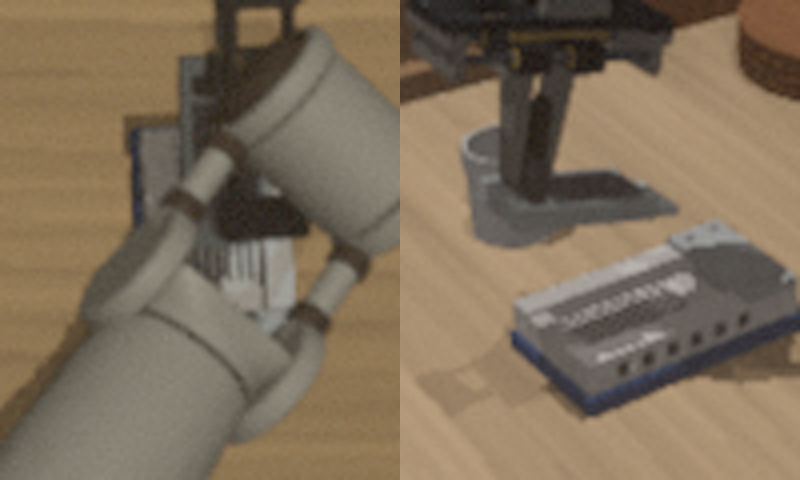

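Scene crop (right half, offset 220,90, ×4): the cassette hangs over the intake with its tongue tip at (678,208), tilted tongue-down. The top view is blocked by the arm. I need the intake's sides more sharply, so I'll take subpixel edges from the first top picture.

```bash
python3 - <<'E'
from h import *
a,_=load('top0'); g=cv2.cvtColor(a,cv2.COLOR_BGR2GRAY).astype(float); hsv=cv2.cvtColor(a,cv2.COLOR_BGR2HSV)
# per-row profile: print gray for a few averaged (shear-following) rows
for v0,v1 in((158,172),(174,188),(190,204),(208,214),(222,232)):
    vs=np.arange(v0,v1); u=np.arange(378,432)
    prof=np.zeros((len(u)))
    for v in vs:
        sh=(v-(v0+v1-1)/2)*0.045
        prof+=np.interp(u+sh,np.arange(640),g[v])
    print((v0+v1-1)/2,' '.join(f'{x:.0f}' for x in prof/len(vs)))
print('u from 378')
sat=hsv[...,1]
print('sat',[int(x) for x in sat[190,378:432]])
# column profile along length
prof=sum(np.interp(np.arange(160,245),np.arange(400)-(-0.045)*(u-405),g[:,u]) for u in range(392,418))/26
print('col from v160',' '.join(f'{x:.0f}' for x in prof))
E
```

```text
164.5 122 122 122 121 121 121 121 120 121 122 121 121 121 121 122 122 121 121 121 121 122 121 122 122 122 122 123 122 124 124 124 124 124 124 124 122 122 124 125 125 126 125 126 124 124 123 124 124 123 123 123 124 124 123
180.5 123 124 124 120 97 60 66 105 145 159 159 159 159 158 153 144 136 132 145 134 134 138 128 140 141 135 146 135 135 140 127 140 137 129 141 120 119 149 159 158 158 159 158 147 128 125 126 125 126 126 126 126 126 125
196.5 126 126 127 126 113 78 60 71 112 150 159 158 159 159 158 154 142 125 127 138 119 135 136 121 142 133 129 142 124 134 139 124 141 131 126 144 119 119 152 159 159 158 158 157 147 129 126 127 127 127 127 128 127 127
210.5 124 124 123 124 123 108 69 59 68 121 157 159 158 158 158 159 155 144 137 148 149 145 155 148 144 150 139 147 150 143 153 150 147 152 147 149 147 114 122 156 159 159 160 160 158 146 122 120 121 121 122 121 120 120
226.5 119 119 119 119 120 119 103 65 60 73 112 143 141 135 137 141 142 142 143 143 143 143 143 142 142 142 143 142 142 142 142 142 143 142 142 141 142 142 141 142 141 138 134 134 139 141 136 123 121 122 122 121 121 121
u from 378
sat [102, 103, 106, 107, 102, 31, 54, 34, 15, 8, 8, 8, 10, 13, 8, 11, 16, 15, 11, 13, 10, 13, 18, 14, 12, 17, 13, 13, 14, 12, 10, 14, 16, 17, 11, 14, 30, 18, 8, 8, 13, 11, 13, 13, 36, 102, 111, 102, 108, 105, 101, 107, 105, 113]
col from v160 125 124 122 121 121 120 119 120 123 121 119 133 153 156 156 150 132 127 142 140 136 135 136 136 136 136 136 136 136 135 135 134 134 134 135 135 135 135 136 137 137 136 135 135 134 135 135 134 134 136 145 153 155 155 154 154 153 148 142 143 143 143 143 143 142 142 143 142 142 142 141 140 141 138 116 76 77 100 118 122 121 119 118 119 121
```

```bash
python3 - <<'E'
from h import *
for v,l,r,o in((180.5,393.2,414.65,421.2),(196.5,394.2,415.6,422.1),(210.5,395.0,416.5,423.3)):
    L,Rr,O=[ray('top',q,v,.048)*1000 for q in(l,r,o)]; print('x %.1f recess %.1f %.1f mid %.1f width %.1f outerR %.1f -> mid %.1f'%(L[0],L[1],Rr[1],(L[1]+Rr[1])/2,L[1]-Rr[1],O[1],O[1]+60))
for n,v,z in(('far outer',171.3,.044),('endwall inner',175.6,.044),('lip front',217,.054),('lip near',233.7,.054)): print(n,(ray('top',405,v,z)*1000).round(1))
E
python3 go.py
```

```text
x 544.0 recess -220.3 -291.4 mid -255.8 width 71.0 outerR -313.0 -> mid -253.0
x 490.9 recess -223.0 -293.7 mid -258.4 width 70.7 outerR -315.2 -> mid -255.2
x 444.5 recess -225.2 -296.0 mid -260.6 width 70.9 outerR -318.4 -> mid -258.4
far outer [ 575.1 -260.5   44. ]
endwall inner [ 560.7 -260.3   44. ]
lip front [ 422.9 -256.8   54. ]
lip near [ 368.3 -256.1   54. ]
t 15.4 p [ 0.587  -0.2435  0.2031] q [-0.668  0.158  1.657  0.186  1.142 -0.783] F [ 0.3  0.8 -2.5] M [-0.03  0.19  0.  ] open 0.0115
psi 3.02 tool x [ 0.2509  0.0158 -0.9679] tool y [0.9665 0.051  0.2514]
```

```bash
cat > cas.py <<'E'
from h import *; from scipy.spatial.transform import Rotation as Ro
O=np.array([.4857,-.2586,.03]); yw=np.radians(2.76); E=np.array([[-np.cos(yw),-np.sin(yw),0],[np.sin(yw),-np.cos(yw),0],[0,0,1]]) # rows: intake axes in world
def cass(zt=.036,s=None):
    s=s or telemetry.state(); R=Ro.from_quat(s['ee_rot']).as_matrix()
    C=np.stack([-R[:,1],-R[:,2],-R[:,0]],1)  # cassette axes
    if np.linalg.det(C)<0: C[:,1]*=-1
    o=s['tcp_pos']-C@np.array([-.055,-.0006,zt]); return o,C
def show(zt=.036):
    o,C=cass(zt); f=lambda p:(E@(o+C@np.array(p)-O)*1000).round(1)
    print('in seat mm: tip',f([.075,0,0]),'tip top',f([.075,0,.007]),'shoulder top',f([.049,0,.018]),'heel',f([-.075,0,0]),'origin',f([0,0,0]))
    print('tilt deg',np.degrees(np.arcsin(-C[2,0])).round(2),'roll',np.degrees(np.arcsin(C[2,1])).round(2),'yaw err',np.degrees(np.arctan2((E@C[:,0])[1],(E@C[:,0])[0])).round(2))
if __name__=='__main__':
    import sys,os
    os.system('python3 go.py'); show(float(sys.argv[1]) if len(sys.argv)>1 else .036)
E
python3 - <<'E'
from cas import *
show()
for zt in(.032,.036,.040,.044):
    o,C=cass(zt); print(zt,[np.round(proj('scene',o+C@np.array(p)),1) for p in([.075,-.028,0],[.075,-.028,.007],[-.075,-.033,0],[-.055,-.025,.048])])
E
```

```text
in seat mm: tip [ 14.9  -9.2 105.6] tip top [ 16.7  -9.1 112.4] shoulder top [ -5.7  -9.2 129.6] heel [-130.3   -9.8  143.3] origin [-57.7  -9.5 124.5]
tilt deg 14.56 roll -0.14 yaw err 0.26
0.032 [array([289.5, 142.9]), array([289.8, 140.9]), array([249.4, 147.3]), array([255.9, 130.7])]
0.036 [array([289.2, 144.1]), array([289.6, 142.1]), array([249.2, 148.5]), array([255.8, 132. ])]
0.04 [array([289. , 145.2]), array([289.4, 143.2]), array([249.1, 149.8]), array([255.6, 133.2])]
0.044 [array([288.8, 146.4]), array([289.2, 144.4]), array([248.9, 151. ]), array([255.4, 134.5])]
```

>>> {"op": "servo_tool", "data": {
  "plan": [0,0.01,-0.007,-0.0015,0.004,0,0.01,-0.007,-0.0015,0,0,0.01,-0.007,-0.0015,0,0,0.01,-0.007,-0.0015,0,0,0.01,-0.007,-0.0015,0,0,0,0,0,0]
}}

```text
time_s: 16.0
tcp_pos: [0.5648, -0.2341, 0.1437]
ee_rot: [0.549, 0.447, -0.417, 0.571]
contact_force: [0.6, -0.3, -3.7]
opening: 0.0122
```

```bash
python3 cas.py .034
```

```text
t 16.0 p [ 0.5648 -0.2341  0.1437] q [-0.681  0.157  1.783  0.203  1.02  -0.824] F [ 0.6 -0.3 -3.7] M [-0.03  0.27  0.02] open 0.0122
psi 2.98 tool x [ 0.2537  0.0151 -0.9672] tool y [0.9658 0.0503 0.2542]
this script no longer has the robotException ignored in: <_io.TextIOWrapper mode='rw' encoding='UTF-8'>
Traceback (most recent call last):
BrokenPipeError: [Errno 32] Broken pipe
```

```bash
sed -i "s/import sys,os/import sys/; s/os.system('python3 go.py'); //" cas.py; sed -i "s/^def show.*/def show(zt=.036):\n    s=telemetry.state(); print('t',s['time_s'],'F',s['contact_force'].round(1),'open',round(s['opening'],4),'tcp',s['tcp_pos'].round(4))/" cas.py; python3 cas.py .034
```

```text
t 16.0 F [ 0.6 -0.3 -3.7] open 0.0122 tcp [ 0.5648 -0.2341  0.1437]
in seat mm: tip [ 36.9 -19.7  47.8] tip top [ 38.7 -19.7  54.5] shoulder top [ 16.3 -19.8  71.8] heel [-108.2  -20.3   85.9] origin [-35.7 -20.   66.8]
tilt deg 14.73 roll -0.11 yaw err 0.22
```

>>> {"op": "servo_tool", "data": {
  "plan": [0,0.0066,-0.0046,0.004,0,0,0.0066,-0.0046,0.004,0,0,0.0066,-0.0046,0.004,0,0,0.0066,-0.0046,0.004,0,0,0.0066,-0.0046,0.004,0,0,0,0,0,0]
}}

```text
time_s: 16.6
tcp_pos: [0.5517, -0.2557, 0.1026]
ee_rot: [0.55, 0.447, -0.416, 0.57]
contact_force: [-1.1, 2.8, -3.5]
opening: 0.0119
```

```bash
python3 cas.py .034; python3 - <<'E'
from h import *
t,_=snap('top','t6'); s,_=snap('scene','s6')
cv2.imwrite('pics/c6.png',np.hstack([cv2.resize(t[140:260,350:450],None,fx=4,fy=4,interpolation=2),cv2.resize(s[90:210,220:320],None,fx=4,fy=4,interpolation=2)]))
E
```

```text
t 16.6 F [-1.1  2.8 -3.5] open 0.0119 tcp [ 0.5517 -0.2557  0.1026]
in seat mm: tip [51.   1.1  6.6] tip top [52.7  1.1 13.4] shoulder top [30.4  1.1 30.6] heel [-94.1   0.7  44.8] origin [-21.6   0.9  25.7]
tilt deg 14.77 roll -0.24 yaw err 0.17
```

View pics/c6.png

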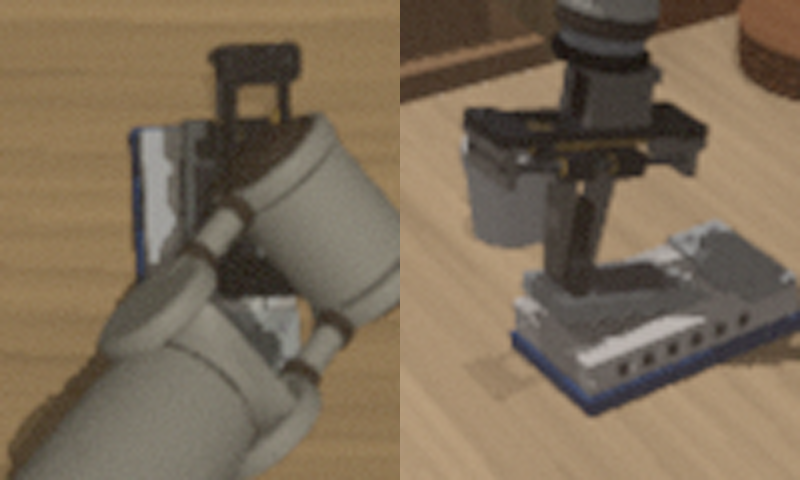

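Scene view: the tongue end is in the recess just before the lip (seam at (670,255)), the handle end is up, and it's centred across. The 2.8 N sideways force suggests a light touch on one wall. Shift 1.5 mm away from it and go down to the floor.

>>> {"op": "servo_tool", "data": {
  "plan": [0,0,0,-0.0015,0.002,0,0.002,0,0,0,0,0.002,-0.0005,0,0]
}}

```text
time_s: 17.0
tcp_pos: [0.5535, -0.2552, 0.1007]
ee_rot: [0.549, 0.445, -0.416, 0.572]
contact_force: [-0.4, 1.9, -2.4]
opening: 0.0119
```

```bash
python3 cas.py .034
```

```text
t 17.0 F [-0.4  1.9 -2.4] open 0.0119 tcp [ 0.5535 -0.2552  0.1007]
in seat mm: tip [48.9  0.9  4.4] tip top [50.7  0.9 11.2] shoulder top [28.4  0.8 28.5] heel [-96.    0.3  43. ] origin [-23.5   0.6  23.7]
tilt deg 14.91 roll 0.02 yaw err 0.2
```

>>> {"op": "servo_tool", "data": {
  "plan": [0,0.002,-0.001,-0.002,0.002,0,0.002,-0.001,0,0]
}}

```text
time_s: 17.2
tcp_pos: [0.5539, -0.2542, 0.0977]
ee_rot: [0.55, 0.443, -0.417, 0.573]
contact_force: [1.3, 0.3, 2.0]
opening: 0.0121
```

```bash
python3 cas.py .034
```

```text
t 17.2 F [1.3 0.3 2. ] open 0.0121 tcp [ 0.5539 -0.2542  0.0977]
in seat mm: tip [48.3 -0.1  1. ] tip top [50.1 -0.1  7.8] shoulder top [27.9 -0.2 25.2] heel [-96.5  -0.5  40.1] origin [-24.1  -0.3  20.6]
tilt deg 15.09 roll 0.18 yaw err 0.15
```

>>> {"op": "servo_tool", "data": {
  "plan": [0,-0.0025,-0.005,0,0,0,-0.0014,-0.005,0,0,0,-0.0014,-0.005,0,0,0,-0.0014,-0.004,0,0]
}}

```text
time_s: 17.6
tcp_pos: [0.5331, -0.2555, 0.0998]
ee_rot: [0.549, 0.443, -0.416, 0.574]
contact_force: [5.5, -0.4, -1.5]
opening: 0.012
```

```bash
python3 cas.py .035
```

```text
t 17.6 F [ 5.5 -0.4 -1.5] open 0.012 tcp [ 0.5331 -0.2555  0.0998]
in seat mm: tip [68.8  0.3  2. ] tip top [70.7  0.3  8.7] shoulder top [48.5  0.1 26.1] heel [-75.9  -0.2  41.2] origin [-3.5  0.1 21.6]
tilt deg 15.17 roll 0.25 yaw err 0.19
```

>>> {"op": "servo_tool", "data": {
  "plan": [0,-0.001,-0.004,0,0,0,-0.001,-0.004,0,0,0,0,-0.002,0,0]
}}

```text
time_s: 17.9
tcp_pos: [0.5276, -0.2566, 0.1032]
ee_rot: [0.554, 0.437, -0.414, 0.576]
contact_force: [6.7, 2.0, -3.4]
opening: 0.0119
```

```bash
python3 cas.py .035
```

```text
t 17.9 F [ 6.7  2.  -3.4] open 0.0119 tcp [ 0.5276 -0.2566  0.1032]
in seat mm: tip [73.3  0.7  3.6] tip top [75.2  0.6 10.4] shoulder top [53.3  0.6 28.1] heel [-70.9   0.8  45.1] origin [ 1.2  0.7 24.4]
tilt deg 16.06 roll 0.35 yaw err -0.07
```

>>> {"op": "servo_tool", "data": {
  "plan": [0,0.004,-0.002,0,0,0,0.004,-0.001,0,0,0,0.004,-0.001,0,0]
}}

```text
time_s: 18.2
tcp_pos: [0.5317, -0.2568, 0.0967]
ee_rot: [0.556, 0.432, -0.411, 0.579]
contact_force: [2.3, 4.4, 7.3]
opening: 0.0122
```

```bash
python3 cas.py .035; python3 go.py
```

```text
t 18.2 F [2.3 4.4 7.3] open 0.0122 tcp [ 0.5317 -0.2568  0.0967]
in seat mm: tip [68.3  1.  -4.3] tip top [70.3  0.9  2.4] shoulder top [48.6  0.9 20.5] heel [-75.3   1.3  39. ] origin [-3.5  1.2 17.4]
tilt deg 16.77 roll 0.43 yaw err -0.12
t 18.2 p [ 0.5317 -0.2568  0.0967] q [-0.767  0.152  1.898  0.264  0.899 -0.957] F [2.3 4.4 7.3] M [0.65 0.24 0.12] open 0.0122
psi 2.64 tool x [ 0.2886  0.0055 -0.9574] tool y [0.9564 0.0441 0.2886]
```

>>> {"op": "servo_tool", "data": {
  "plan": [0,-0.001,-0.006,-0.0015,0,0,-0.001,-0.006,-0.001,0,0,0,-0.006,0,0]
}}

```text
time_s: 18.5
tcp_pos: [0.526, -0.2578, 0.1054]
ee_rot: [0.562, 0.42, -0.405, 0.586]
contact_force: [14.2, 8.1, 4.2]
opening: 0.0114
```

```bash
python3 cas.py .035; python3 go.py
```

```text
t 18.5 F [14.2  8.1  4.2] open 0.0114 tcp [ 0.526  -0.2578  0.1054]
in seat mm: tip [71.9  1.8  0.9] tip top [74.1  1.7  7.5] shoulder top [53.   1.6 26.2] heel [-70.3   2.5  48.6] origin [ 0.8  2.2 24.7]
tilt deg 18.53 roll 0.89 yaw err -0.29
t 18.5 p [ 0.526  -0.2578  0.1054] q [-0.786  0.109  1.933  0.292  0.886 -0.988] F [14.2  8.1  4.2] M [ 1.75 -2.56  0.42] open 0.0114
psi 2.47 tool x [ 0.3181 -0.0027 -0.9481] tool y [0.9473 0.0409 0.3177]
```

>>> {"op": "servo_tool", "data": {
  "plan": [0,0.006,-0.002,-0.001,0,0,0.007,-0.003,-0.001,0,0,0.008,-0.003,0,0,0,0.008,-0.003,0,0]
}}

```text
time_s: 18.9
tcp_pos: [0.5357, -0.2576, 0.0886]
ee_rot: [0.566, 0.412, -0.399, 0.593]
contact_force: [3.6, 10.0, 13.0]
opening: 0.0141
```

```bash
python3 cas.py .035; python3 go.py
```

```text
t 18.9 F [ 3.6 10.  13. ] open 0.0141 tcp [ 0.5357 -0.2576  0.0886]
in seat mm: tip [ 60.2   2.4 -18.8] tip top [ 62.6   2.2 -12.2] shoulder top [41.9  2.1  7. ] heel [-80.7   2.9  32.6] origin [-10.3   2.6   6.9]
tilt deg 20.03 roll 1.23 yaw err -0.2
t 18.9 p [ 0.5357 -0.2576  0.0886] q [-0.781  0.142  1.941  0.327  0.826 -1.016] F [ 3.6 10.  13. ] M [ 1.59 -0.39  0.63] open 0.0141
psi 2.56 tool x [ 0.3431 -0.0074 -0.9393] tool y [0.9386 0.042  0.3425]
```

>>> {"op": "servo_tool", "data": {
  "plan": [0,0.002,-0.007,-0.003,0,0,0.003,-0.007,-0.003,0,0,0.005,-0.006,-0.002,0]
}}

```text
time_s: 19.2
tcp_pos: [0.535, -0.2574, 0.0887]
ee_rot: [0.569, 0.396, -0.394, 0.604]
contact_force: [9.1, 8.7, 12.8]
opening: 0.0147
```

```bash
cat > st.py <<'E'
from cas import *; from scipy.optimize import brentq
s=telemetry.state(); p=E@(s['tcp_pos']-O)*1000; R=Ro.from_quat(s['ee_rot']).as_matrix()
th=brentq(lambda t:130*np.sin(t)+35*np.cos(t)-p[2],-.3,.6)
print('t',s['time_s'],'tcp seat',p.round(1),'F',s['contact_force'].round(1),'M',s['moment'].round(2),'open',round(s['opening'],4),'tool lean',np.degrees(np.arctan2(R[0,0],-R[2,0])).round(1),'roll',np.degrees(R[1,0]).round(1),'psi',np.degrees(np.arctan2(R[1,1],R[0,1])).round(1))
print('if tip on floor: tilt',np.degrees(th).round(1),'tip x',(p[0]+130*np.cos(th)-35*np.sin(th)).round(1),'q',s['qpos'].round(2))
E
python3 st.py
```

```text
t 19.2 tcp seat [-49.3   1.2  58.7] F [ 9.1  8.7 12.8] M [ 1.26 -1.25  0.54] open 0.0147 tool lean 22.1 roll -1.4 psi 2.7
if tip on floor: tilt 10.8 tip x 71.8 q [-0.79  0.12  1.98  0.36  0.78 -1.05]
```

>>> {"op": "servo_tool", "data": {
  "plan": [0.4,0,0,0,0,0.4,0,0,0,0,0.4,0,0,0,0,0.4,-0.04,0,0,0,0.4,-0.05,0,0,0,0.4,-0.05,0,0,0]
}}

```text
time_s: 19.8
tcp_pos: [0.4774, -0.2512, 0.2138]
ee_rot: [0.569, 0.402, -0.395, 0.599]
contact_force: [0.1, -0.8, 1.1]
opening: 0.0366
```

```bash
python3 st.py; python3 - <<'E'
from h import *
t,_=snap('top','t7'); s,_=snap('scene','s7')
cv2.imwrite('pics/c7.png',np.hstack([cv2.resize(t[140:260,350:450],None,fx=4,fy=4,interpolation=2),cv2.resize(s[90:210,220:320],None,fx=4,fy=4,interpolation=2)]))
E
```

```text
Traceback (most recent call last):
  File "st.py", line 3, in <module>
    th=brentq(lambda t:130*np.sin(t)+35*np.cos(t)-p[2],-.3,.6)
ValueError: f(a) and f(b) must have different signs
```

View pics/c7.png

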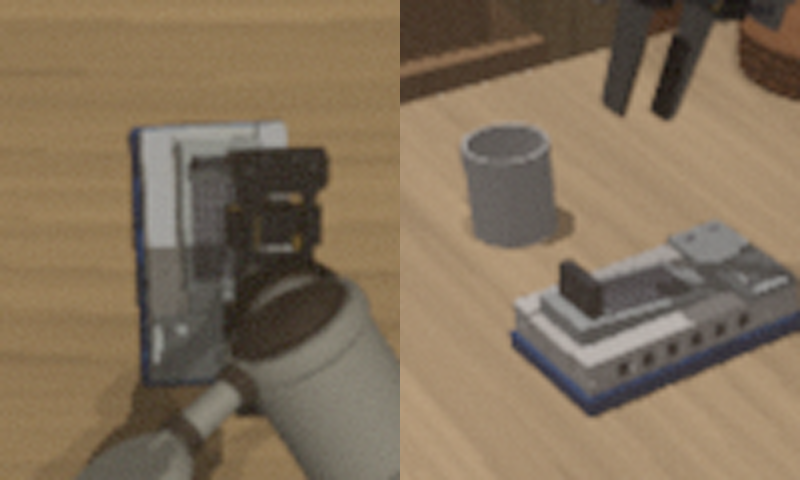

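The cassette now sits with its tongue under the lip and its heel resting on the end wall; the bar is at (582,288) in the scene crop. Next, take out the tool's excess lean at the inner reach before regripping.

>>> {"op": "servo_tool", "data": {
  "plan": [0.4,-0.016,-0.042,0,0,0.4,-0.016,-0.042,0,0,0.4,-0.016,-0.042,0,0,0.4,-0.016,-0.042,0,0,0.4,-0.016,-0.042,0,0]
}}

```text
time_s: 20.4
tcp_pos: [0.2512, -0.2607, 0.2145]
ee_rot: [0.565, 0.401, -0.392, 0.605]
contact_force: [-0.8, -1.1, 1.5]
opening: 0.037
```

```bash
python3 go.py .5 -.25 .2
```

```text
t 20.4 p [ 0.2512 -0.2607  0.2145] q [-1.514 -0.716  2.355  0.381  1.466 -1.597] F [-0.8 -1.1  1.5] M [-0.11  0.25  0.02] open 0.037
psi 3.29 tool x [ 0.3714 -0.0209 -0.9282] tool y [0.9275 0.0533 0.3699]
shift in tool axes [ 0.1056  0.226  -0.0009]
```

>>> {"op": "servo_tool", "data": {
  "plan": [0.4,0,0.006,-0.045,0,0.4,0,0.006,-0.045,0,0.4,0,0.006,-0.045,0,0.4,0,0.006,-0.045,0,0.4,0,0.006,-0.045,0,0.4,0,0.006,-0.045,0,0.4,0,0.006,-0.045,0,0.4,0,0.006,-0.045,0]
}}

```text
time_s: 21.2
tcp_pos: [0.344, 0.0373, 0.2162]
ee_rot: [0.577, 0.418, -0.412, 0.568]
contact_force: [1.1, -0.1, -0.1]
opening: 0.0372
```

```bash
python3 go.py .25 .12 .2
```

```text
t 21.2 p [0.344  0.0373 0.2162] q [-0.372 -0.905  2.426  0.131  1.332 -0.383] F [ 1.1 -0.1 -0.1] M [-0.07  0.22 -0.02] open 0.0372
psi -0.27 tool x [ 0.3114  0.015  -0.9501] tool y [ 0.9503 -0.0044  0.3114]
shift in tool axes [-0.0126 -0.0947 -0.0825]
```

>>> {"op": "servo_tool", "data": {
  "plan": [0.4,0,-0.03,-0.03,0,0.4,0,-0.04,-0.03,0,0.4,0,-0.05,-0.02,0,0.4,0,-0.05,0,0,0.4,0,-0.05,0,0]
}}

```text
time_s: 21.7
tcp_pos: [0.2147, 0.1813, 0.1457]
ee_rot: [0.552, 0.419, -0.444, 0.567]
contact_force: [0.4, 0.7, -0.3]
opening: 0.0368
```

```bash
python3 go.py .25 .12 .2
```

```text
t 21.7 p [0.2147 0.1813 0.1457] q [ 0.431 -0.943  2.567 -0.149  1.302  0.465] F [ 0.4  0.7 -0.3] M [-0.08  0.21  0.  ] open 0.0368
psi -0.27 tool x [ 0.254  -0.0405 -0.9664] tool y [ 0.9671 -0.0045  0.2544]
shift in tool axes [-0.041   0.0482  0.0628]
```

>>> {"op": "servo_tool", "data": {
  "plan": [0.4,0.012,0.03,0.033,0,0.4,0.015,0.03,0.033,0,0.4,0.02,0.02,0.033,0,0.4,0.02,0,0.02,0]
}}

```text
time_s: 22.1
tcp_pos: [0.2952, 0.1025, 0.0999]
ee_rot: [0.522, 0.457, -0.407, 0.594]
contact_force: [0.1, -0.9, 0.0]
opening: 0.037
```

```bash
python3 go.py .25 .05 .08
```

```text
t 22.1 p [0.2952 0.1025 0.0999] q [-0.073 -0.859  2.622  0.014  1.126 -0.201] F [ 0.1 -0.9  0. ] M [-0.06  0.11  0.04] open 0.037
psi 7.38 tool x [ 0.2506 -0.006  -0.9681] tool y [0.9608 0.1244 0.2479]
shift in tool axes [ 0.0082 -0.0549  0.046 ]
```

>>> {"op": "servo_tool", "data": {
  "plan": [0.4,0.012,-0.03,0,0.04,0.4,0.012,-0.04,0,0.04,0.4,0.01,-0.04,0,0.04]
}}

```text
time_s: 22.4
tcp_pos: [0.2447, 0.1206, 0.0759]
ee_rot: [0.543, 0.434, -0.459, 0.553]
contact_force: [0.0, 0.0, -0.4]
opening: 0.0367
```

```bash
python3 go.py .25 .05 .08
```

```text
t 22.4 p [0.2447 0.1206 0.0759] q [ 0.067 -0.943  2.697 -0.054  1.187  0.097] F [ 0.   0.  -0.4] M [0.01 0.21 0.02] open 0.0367
psi -0.67 tool x [ 0.2024 -0.037  -0.9786] tool y [ 0.9791 -0.0114  0.2029]
shift in tool axes [-0.0004  0.0068  0.0706]
```

>>> {"op": "servo_tool", "data": {
  "plan": [0.4,-0.01,-0.045,0,0,0.4,-0.01,-0.045,0,0,0.4,-0.01,-0.045,0,0,0.4,-0.01,-0.045,0,0]
}}

```text
time_s: 22.8
tcp_pos: [0.1085, 0.1873, 0.075]
ee_rot: [0.525, 0.424, -0.487, 0.554]
contact_force: [-0.7, 1.3, -0.5]
opening: 0.0367
```

```bash
python3 go.py .30 .05 .12
```

```text
t 22.8 p [0.1085 0.1873 0.075 ] q [ 0.753 -0.943  2.697 -0.189  1.335  0.827] F [-0.7  1.3 -0.5] M [-0.    0.14 -0.05] open 0.0367
psi -1.51 tool x [ 0.1661 -0.095  -0.9815] tool y [ 0.9852 -0.0261  0.1692]
shift in tool axes [0.0007 0.1999 0.1327]
```

>>> {"op": "servo_tool", "data": {
  "plan": [0.4,-0.004,0.045,0.02,0,0.4,-0.004,0.04,0.035,0,0.4,0,0.035,0.035,0,0.4,0.002,0.03,0.04,0,0.4,0.004,0.03,0.04,0,0.4,0.004,0.02,0.04,0]
}}

```text
time_s: 23.4
tcp_pos: [0.2991, 0.0344, 0.1158]
ee_rot: [0.483, 0.463, -0.45, 0.591]
contact_force: [0.2, 1.2, 0.1]
opening: 0.0367
```

```bash
python3 go.py .20 .0 .09
```

```text
t 23.4 p [0.2991 0.0344 0.1158] q [-0.25  -0.803  2.557 -0.043  1.205 -0.36 ] F [0.2 1.2 0.1] M [0.04 0.1  0.01] open 0.0367
psi 7.44 tool x [ 0.166  -0.0838 -0.9826] tool y [0.9797 0.128  0.1546]
shift in tool axes [ 0.0118 -0.1054  0.0202]
```

>>> {"op": "servo_tool", "data": {
  "plan": [0.4,0.01,0.01,0.035,0.04,0.4,0.01,0.005,0.035,0.04,0.4,-0.006,-0.036,-0.026,0,0.4,-0.006,-0.036,-0.026,0,0.4,-0.006,-0.036,-0.026,0,0.4,-0.006,-0.036,-0.026,0]
}}

```text
time_s: 24.0
tcp_pos: [0.2317, 0.0688, 0.0724]
ee_rot: [0.499, 0.45, -0.499, 0.547]
contact_force: [1.3, 0.1, 0.1]
opening: 0.0367
```

```bash
python3 go.py .20 .0 .09
```

```text
t 24.0 p [0.2317 0.0688 0.0724] q [-0.107 -0.943  2.696 -0.089  1.283 -0.085] F [1.3 0.1 0.1] M [-0.04  0.1   0.01] open 0.0367
psi 0.21 tool x [ 0.0968 -0.0963 -0.9906] tool y [0.9953 0.0037 0.0969]
shift in tool axes [-0.0139 -0.0301  0.0703]
```

>>> {"op": "servo_tool", "data": {
  "plan": [0.4,-0.002,0.018,0.045,0,0.4,-0.002,0.014,0.045,0,0.4,0,0.01,0.04,0,0.4,0,-0.03,-0.02,0,0.4,0,-0.036,-0.03,0,0.4,0,-0.036,-0.03,0]
}}

```text
time_s: 24.6
tcp_pos: [0.2203, 0.0601, 0.071]
ee_rot: [0.459, 0.489, -0.487, 0.559]
contact_force: [1.6, 0.8, 0.3]
opening: 0.0372
```

```bash
python3 go.py .36 -.10 .2
```

```text
t 24.6 p [0.2203 0.0601 0.071 ] q [-0.151 -0.943  2.696 -0.09   1.328 -0.234] F [1.6 0.8 0.3] M [ 0.01  0.08 -0.03] open 0.0372
psi 5.99 tool x [ 0.0472 -0.0954 -0.9943] tool y [0.9938 0.1043 0.0372]
shift in tool axes [-0.1063  0.1269  0.1853]
```

```bash
python3 - <<'E'
from cas import *
a,d=load('s7'); W=cloud('scene',d); q=((W-O)@E.T)*1000
x,y,z=q[...,0],q[...,1],q[...,2]
m=(abs(x+55)<25)&(abs(y)<32)&(z>38)&(z<75); p=q[m]; print(len(p),p.mean(0).round(1),np.percentile(p,[3,50,97],axis=0).round(1))
c,s,an=cv2.minAreaRect(p[p[:,2]>50][:,:2].astype(np.float32)); print(c,s,an)
m=(x>-20)&(x<45)&(abs(y)<25)&(z>8)&(z<50); p=q[m]; A=np.c_[p[:,0],p[:,1],np.ones(len(p))]; k=np.linalg.lstsq(A,p[:,2],rcond=None)[0]; print('mesh plane slope deg',np.degrees(np.arctan(k[:2])).round(1),'z at 0',k[2].round(1),len(p))
E
python3 go.py .5415 -.2560 .16
```

```text
106 [-60.   -4.5  54.8] [[-65.3 -27.2  39.6]
 [-61.8  -4.6  56.2]
 [-50.7  22.5  64.9]]
(-56.93050765991211, -1.6159248352050781) (16.74347686767578, 55.412418365478516) 3.1719601154327393
mesh plane slope deg [-5.4  0.1] z at 0 28.7 136
t 24.6 p [0.2203 0.0601 0.071 ] q [-0.151 -0.943  2.696 -0.09   1.328 -0.234] F [1.6 0.8 0.3] M [ 0.01  0.08 -0.03] open 0.0372
psi 5.99 tool x [ 0.0472 -0.0954 -0.9943] tool y [0.9938 0.1043 0.0372]
shift in tool axes [-0.0431  0.2895  0.354 ]
```

>>> {"op": "servo_tool", "data": {
  "plan": [1,-0.03,0.027,0.03,0.03,1,-0.03,0.03,0.035,0.026,1,-0.02,0.03,0.036,0,1,0,0.03,0.036,0,1,0,0.03,0.036,0,1,0,0.03,0.036,0,1,0,0.03,0.036,0,1,0,0.03,0.036,0,1,0,0.03,0.036,0,1,0.01,0.03,0.036,0]
}}

```text
time_s: 25.6
tcp_pos: [0.549, -0.2433, 0.1688]
ee_rot: [0.456, 0.498, -0.487, 0.554]
contact_force: [0.5, -0.1, 0.1]
opening: 0.0918
```

```bash
python3 go.py .542 -.2555 .10
```

```text
t 25.6 p [ 0.549  -0.2433  0.1688] q [-0.589  0.221  1.637 -0.059  1.211 -0.681] F [ 0.5 -0.1  0.1] M [-0.01  0.04  0.03] open 0.0918
psi 6.36 tool x [ 0.0301 -0.0861 -0.9958] tool y [0.9936 0.1108 0.0205]
shift in tool axes [ 0.0693 -0.0097  0.0052]
```

>>> {"op": "servo_tool", "data": {
  "plan": [1,0.023,-0.003,0.002,0.032,1,0.023,-0.003,0.002,0.032,1,0.022,-0.002,0.001,0,1,0.016,0,0,0,1,0,0,0,0]
}}

```text
time_s: 26.1
tcp_pos: [0.5436, -0.2623, 0.0747]
ee_rot: [0.474, 0.483, -0.506, 0.535]
contact_force: [-0.9, -0.2, 1.2]
opening: 0.0918
```

```bash
python3 go.py .542 -.2555 .078
```

```text
t 26.1 p [ 0.5436 -0.2623  0.0747] q [-0.62   0.345  1.687 -0.064  1.045 -0.629] F [-0.9 -0.2  1.2] M [ 0.01  0.07 -0.04] open 0.0918
psi 2.29 tool x [ 0.0217 -0.0832 -0.9963] tool y [0.999  0.04   0.0185]
shift in tool axes [-0.0039 -0.0013 -0.0065]
```

>>> {"op": "servo_tool", "data": {
  "plan": [0.6,-0.002,-0.002,-0.0065,0,0.3,-0.001,-0.001,0,0,0,0,0,0,0,0,0,0,0,0,0,0,0,0,0,0,0,0,0,0,0,0,0,0,0,0,0,0,0,0,0,0,0,0,0]
}}

```text
time_s: 27.0
tcp_pos: [0.5417, -0.256, 0.0811]
ee_rot: [0.474, 0.481, -0.505, 0.537]
contact_force: [-0.8, -0.2, 0.0]
opening: 0.0221
```

```bash
sed -i 's/-.3,.6)/-.35,1.2)/' st.py; python3 st.py
```

```text
t 27.0 tcp seat [-56.    0.1  51.1] F [-0.8 -0.2  0. ] M [0.01 0.06 0.  ] open 0.0221 tool lean 1.5 roll -5.0 psi 2.3
if tip on floor: tilt 7.3 tip x 68.5 q [-0.61  0.32  1.7  -0.06  1.05 -0.62]
```

>>> {"op": "servo_tool", "data": {
  "plan": [0,0.003,0,0,0,0,0.001,0,0,0,0,0,0,0,0,0,0,0,0,0]
}}

```text
time_s: 27.4
tcp_pos: [0.5431, -0.2564, 0.0785]
ee_rot: [0.474, 0.481, -0.505, 0.538]
contact_force: [-1.4, 0.2, 1.6]
opening: 0.0122
```

```bash
python3 st.py
```

```text
t 27.4 tcp seat [-57.4   0.6  48.5] F [-1.4  0.2  1.6] M [ 0.04 -0.13 -0.  ] open 0.0122 tool lean 1.7 roll -5.0 psi 2.3
if tip on floor: tilt 6.0 tip x 68.2 q [-0.61  0.33  1.7  -0.06  1.04 -0.62]
```

>>> {"op": "servo_tool", "data": {
  "plan": [0,0,-0.008,0,0,0,0,-0.008,0,0,0,0,-0.008,0,0]
}}

```text
time_s: 27.7
tcp_pos: [0.5289, -0.258, 0.0808]
ee_rot: [0.481, 0.472, -0.499, 0.545]
contact_force: [26.8, 8.4, 1.7]
opening: 0.0123
```

```bash
python3 st.py
```

```text
t 27.7 tcp seat [-43.2   1.5  50.8] F [26.8  8.4  1.7] M [ 1.47 -5.03  0.55] open 0.0123 tool lean 3.2 roll -5.2 psi 2.2
if tip on floor: tilt 7.1 tip x 81.5 q [-0.64  0.28  1.76 -0.05  1.01 -0.65]
```

>>> {"op": "servo_tool", "data": {
  "plan": [0,0.006,0.002,-0.002,0,0,0.008,0,-0.001,0,0,0.008,0,0,0]
}}

```text
time_s: 28.0
tcp_pos: [0.5395, -0.2574, 0.0647]
ee_rot: [0.484, 0.466, -0.496, 0.55]
contact_force: [-19.7, 12.7, 49.8]
opening: 0.0123
```

```bash
python3 st.py
```

```text
t 28.0 tcp seat [-53.8   1.4  34.7] F [-19.7  12.7  49.8] M [ 1.22  3.61 -0.2 ] open 0.0123 tool lean 4.3 roll -5.4 psi 2.3
if tip on floor: tilt -0.1 tip x 76.3 q [-0.63  0.31  1.76 -0.04  0.96 -0.64]
```

>>> {"op": "servo_tool", "data": {
  "plan": [0,0,0,0,0,0.3,0,0,0,0,0.4,0,0,0,0,0.4,0,0,0,0,0.4,-0.03,0,0,0,0.4,-0.04,0,0,0,0.4,-0.05,0,0,0,0.4,-0.04,-0.04,0,0,0.4,-0.03,-0.05,0,0,0.4,0,-0.05,0,0,0.4,0,-0.05,-0.03,0,0.4,0,-0.05,-0.05,0]
}}

```text
time_s: 29.2
tcp_pos: [0.3104, -0.1879, 0.2279]
ee_rot: [0.482, 0.467, -0.498, 0.549]
contact_force: [-0.3, 0.4, 1.1]
opening: 0.0367
```

```bash
python3 - <<'E'
from cas import *
s=telemetry.state(); print(s['tcp_pos'],s['contact_force'],s['opening'],s['time_s'])
a,d=snap('scene','s8'); t,dt=snap('top','t8')
for c,dd in(('scene',d),('top',dt)):
    W=cloud(c,dd); q=((W-O)@E.T)*1000; x,y,z=q[...,0],q[...,1],q[...,2]
    m=(x>-30)&(x<40)&(abs(y)<25)&(z>5)&(z<50); p=q[m]; A=np.c_[p[:,0],p[:,1],np.ones(len(p))]; k=np.linalg.lstsq(A,p[:,2],rcond=None)[0]; print(c,'mesh slope deg',np.degrees(np.arctan(k[:2])).round(1),'z at 0',k[2].round(1),len(p))
    m=(abs(x+55)<25)&(abs(y)<32)&(z>36)&(z<75); p=q[m]; print('bar',len(p),p.mean(0).round(1) if len(p) else '',p.max(0).round(1) if len(p) else '')
cv2.imwrite('pics/c8.png',np.hstack([cv2.resize(t[140:260,350:450],None,fx=4,fy=4,interpolation=2),cv2.resize(a[90:210,220:320],None,fx=4,fy=4,interpolation=2)]))
# bystanders: compare
t0,_=load('top0'); m0=[cv2.inRange(cv2.cvtColor(i,cv2.COLOR_BGR2HSV),(0,110,40),(12,255,255)) for i in(t0,t)]
for n,(u0,v0) in(('jar',(171,197)),('bowl',(315,112))):
    print(n,[np.argwhere(k[v0-25:v0+25,u0-25:u0+25]).mean(0).round(1) for k in m0])
print('mug diff',np.abs(t[180:216,462:500].astype(int)-t0[180:216,462:500]).mean().round(1))
E
```

```text
[ 0.31036744 -0.18791666  0.2278922 ] [-0.27108097  0.40073509  1.12671146] 0.03672403255704689 29.2
scene mesh slope deg [-0.3 -0.1] z at 0 22.3 167
bar 76 [-56.4  -4.3  47.1] [-47.5  26.7  54.7]
top mesh slope deg [ 0.3 -0.9] z at 0 18.7 318
bar 62 [-52.1   0.6  47.8] [-45.9  25.1  56.3]
jar [array([25.1, 24.7]), array([25. , 24.7])]
bowl [array([23.9, 24.4]), array([23.9, 24.5])]
mug diff 2.3
```

View pics/c8.png

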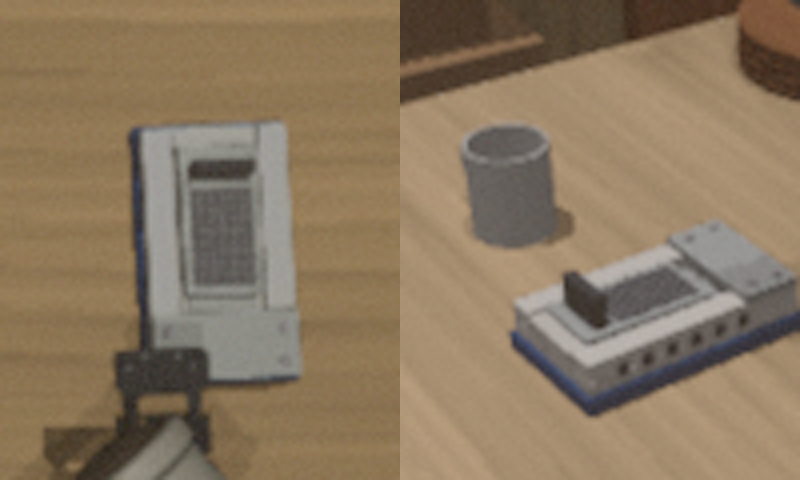

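The cassette lies level in the recess with the tongue under the lip; the handle bar is at (222,168) in the top crop. The mesh plane is within 1° of level, and the arm is clear. Handing in.

```bash
python3 -c "
from cell import bot
print(bot.job_done())"
```

```text
the job is handed in; nothing more can be done
None
```

The cassette is in the intake and the job is handed in, at about 29 s of the 70 s allowed. No verdict is reported, so steps 1 and 2 and the final pose rest on my own measurements.

**What I did**
- I drew the cassette from the rack by its tongue end, turned it half round, laid it flat on the open bench and let go.
- I took it by the bar handle. The interface has no command to tilt the tool, so I tilted it by pushing against the arm's reach limit.
- I got the tongue under the lip with the handle end held up (about 15°).
- The first try at lowering the handle end didn't work. The tool's lean kept growing under the spring force, past the 17° fit, and the tongue wedged under the lip.
- I let go, which left the tongue under the lip and the handle end resting on the end wall.
- I straightened the tool at the inner reach limit and regripped the handle. I then pushed the spring bar back, apparently to its hard stop, and pressed the handle end down behind the wall.

**Last checks**
- **Level and height:** the mesh plane is within 1° of level. Its height over the recess floor reads 18.7 mm in the top view and 22.3 mm in the scene view, against a nominal 18 mm. The two cameras disagree by 3.6 mm, so the 2 mm height tolerance is only indirectly confirmed.
- **Position along the intake:** the bar averages x = -56.4 mm in one view and -52.1 mm in the other, against -55 mm. This is also looser than the 3 mm tolerance.
- **Spring bar:** I couldn't measure its final value.
- **Bystanders:** the jar and bowl show no visible shift, and the mug's patch of the image is unchanged. The arm was clear.

**Possible problems**
- **Joint 2:** it was held at its lower limit while I straightened the tool. It read -0.943 against the stated -0.94, so it may count as passing its range.
- **Forces:** the highest wrist force I read was about 55 N in total, at the final press, below the 120 N limit.

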